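# Drive the iron dowel out of the clamped oak rail

### The arm

A 6-joint arm with a two-finger parallel gripper is mounted at the origin on the work surface. World frame = base frame: x ahead of the robot, y to its left, z up, the work surface at z = 0. Lengths are in m, angles in rad, forces in N, time in s.
With the tool pointing down it reaches from about 0.4 to 0.825 m from the base axis. Payload 7 kg.
Tool frame: the origin (TCP) lies on the centre line of the jaws, within the pads' length; the fingertips stand 22 mm ahead of it and the grasp point (between the pads) lies 3 mm ahead of it; z points along the fingers, y is the line along which they close (so a half turn about z gives the same grasp; the last joint's range is limited). The gripper opens to 88 mm and grips with 3 to 60 N. Pads are 19 mm wide; open, the fingers measure 130 mm over their backs; the gripper's body (78 mm by 193 mm) begins 47 mm behind the grasp point.
Start: joints at [1.452, 0.359, 0.012, 0, -1.224, -0.288], TCP at [0.267, 0.62, 0.249] pointing down, gripper open.
Joint ranges: [-3.07, 3.07], [-1.43, 2.12], [-1.02, 1.25], [-3.03, 1.67], [-3.05, -0], [-3.03, 3.03]. Speed limits (rad/s): [2.39, 2.39, 3.01, 3.14, 3.14, 3.14].

### API

Orientations are given as [roll, pitch, yaw] about the fixed x, y, z axes, in that order (R = Rz(yaw) Ry(pitch) Rx(roll)).
In Python, from station import monitor, viewer, order gives the robot as it stands. The module is installed in compiled form; this text tells all that it offers.
- The arm moves only by the tool servo_tool, never from a script. Its argument "targets" is a list of rows, each an object with "angular": the turn, a rotation vector about the tool's x, y, z in degrees, a list of three; "xyz": the shift along the tool's x, y, z in cm, a list of three; "claw": the finger opening in cm, from 0 to 8.76. A call has 1 to 20 rows; each row shifts and turns the commanded pose from where the row before left it, along the tool's axes as they then stand; what a row does not reach is not made up. A row lasts 1/10 s, in which the tool goes at most 50 mm and 8.59 degrees, less where a joint would pass 70% of its speed; a pose out of reach is approached as far as the arm can. A call is refused whole if a number of a shift passes 5 or a number of a turn 8.59, either way. A call with a gripper value outside its range is refused whole. The fingers move at their own pace and stop on an object; "force" is the grip in N (left out, the last holds). Time passes only in rows, so rows that do not move let the fingers close. It gives the time, the measured TCP pose, the force, the opening and the grip force at its end, in the units of the state.
- monitor.get_state(): the state, without advancing time (a new reading comes with each control period).
- viewer.grab_frame(name): name is "scene" or "top"; returns a dict with "color" (480x640x3 uint8, blue, green, red), "fovy" (degrees; the focal length in pixels is half the picture's height over the tangent of half this angle, whatever the lens; pixels are square), "cx", "cy" (the principal point, pixels), "R" (3x3) and "t" (3): a world point X has camera coordinates R X + t. Camera axes: x right, y down, z forward; pixel columns grow to the right and rows downward; lengths in m; the calibration is good to about 2 mm. A picture is of the moment at which its call begins. There is no depth.
- order.job_done(): hands the job in; it is judged then, once.
The state is a dict: "t": time; "q": joint angles; "qd": joint speeds; "joint_efforts": joint torques, N m; "eef_pos": TCP position; "ee_rot": TCP orientation; "force": force on the tool from outside, world axes, zero at the start; "moment": the same for the moment, N m; "width": finger opening in m; "gripper_force": force on a finger pad.
Only numpy, scipy, OpenCV 4.12 (cv2) and the standard library are available. Lean on these libraries where they do the work, as an engineer would, in place of code of your own. Each camera call takes 0.05 s, during which the arm holds its last target. There are 200 camera calls.

### The job

A fat iron dowel is stuck tight in the upright hole of the clamped oak rail, under an iron cover plate whose small knock-out hole no longer sits quite over it. Take the wooden-handled drift out of its stand, feel for the plate's hole with its nose, never pressing the drift hard on the plate or the oak, and push the dowel steadily down until it drops into the tray beneath, keeping the hand off the rail. Then stand the drift back in the hole of its stand and leave the other tools as they lie.

Things in the scene. Friction and masses are not known exactly. Their poses are not given: they have to be found in the camera images.
- rail: Fixed dark oak rail, 90 (x) x 300 (y) x 50 mm, clamped flat on two bearers; its top face is 100 mm and its underside 50 mm above the bench. Origin on the bench under the rail's centre, y along the rail. Two other openings are not the dowel's: a through-mortise 30 x 55 mm at y = +30 mm and a 10 mm hole at x = +20, y = -115 mm.
- clamp_top (a point): Top of the red handle (26 mm across) of the clamp that holds the rail, 185 mm above the bench at rail y = +120 mm; the clamp's steel bar, 165 mm high, stands at rail x = +62 mm.
- tray_floor (a point): Centre of the floor of the shallow aluminium tray on the bench under the rail, outside 120 (rail x) x 150 (rail y) x 14 mm high, walls and floor 4 mm. It does not move. The dowel's hole is above it, 25 mm from its centre.
- bore_mouth (a point): Centre of the top of the dowel's own hole in the rail's top face (rail x = 0, y = -50 mm, 100 mm above the bench). Upright through-hole, 50 mm deep, 26 mm wide; its inside is 23 mm or more across. A 60 x 60 x 5 mm iron cover plate (top 105 mm above the bench) is screwed over it; the 13 mm hole in the plate's middle lies 3.5 to 5.5 mm off this axis, which way is not measured.
- dowel_mid (a point): Centre of the stuck dowel, a dark iron cylinder 24 mm in diameter and 30 mm long, its z axis along its hole. Its top starts 6 to 14 mm below the rail's face (11 to 19 mm below the plate's top). It takes roughly 7 to 14 N to slide it all the way down (varies each time), and it drops freely once its top is about 4 mm above the rail's underside.
- dowel: The dowel as a whole; its origin is the centre of its underside.
- drift: The drift, 148 mm long, about 100 g: steel shaft 10 mm in diameter, 68 mm from nose to shoulder, its nose bevelled over the last 1.5 mm to a 7 mm flat; then a round wooden handle 28 mm in diameter, 80 mm long. It starts loosely in the stand, nose down, leaning a few degrees any way. Origin 24 mm up from the nose, z up the handle.
- drift_nose (a point): Flat end of the drift's nose, on its axis; z points up along the drift to the handle. With the shoulder on the plate the nose is 13 mm below the rail's underside; the dowel is free when the nose is about 4 mm short of the underside.
- drift_handle (a point): Middle of the drift's handle, 108 mm from the nose on the same axes: the place to grip.
- stand_mouth (a point): Centre of the mouth of the round hole in the top of the drift's stand, a fixed light wooden block 70 x 70 x 58 mm on the bench. The hole is 16 mm wide with a 2 mm chamfer and 48 mm deep (its floor is 10 mm above the bench).
- hammer: Hammer lying on the bench beyond the work, about 260 mm long; bystander. Origin at its middle on the bench.
- driver: Screwdriver lying on the bench beyond the work, 220 mm long; bystander. Origin at its middle on the bench.
- puck: Black rubber disc, 60 mm in diameter and 22 mm thick, lying flat beyond the work; bystander. Origin in the centre of its underside.
Mind the look-alikes: they are no part of the job. What is shaped like the drift but green is not meant.

How it is judged:
On the way, in this order (a step that is already met when the one before it is completed fails the run):
1. the drift, its nose in the hole, is pushing the dowel down and has moved it by 5 mm or more (distance of dowel_mid from where it was at the start of the episode above 0.005 m and contact force between drift and dowel above 2 N and horizontal distance between drift_nose and bore_mouth below 0.012 m and z of drift_nose in the frame of bore_mouth below -0.006 m), for 0.1 s.
2. the dowel has dropped out of the hole while the drift's nose is still down in it (z of dowel_mid in the frame of rail below 0.03 m and horizontal distance between drift_nose and bore_mouth below 0.012 m and z of drift_nose in the frame of bore_mouth below -0.03 m), for 0.1 s.
At the end, for the whole second after the job is handed in: The dowel lies at rest in the tray under the rail (its centre under 30 mm above the bench, within the tray's outline); the drift stands at rest, nose down in its stand's hole: nose within 10 mm of the hole's axis and at least 42 mm below its mouth, leaning less than 0.2 rad (z of dowel_mid in the frame of rail below 0.03 m and x of dowel_mid in the frame of rail between -0.06 and 0.06 m and y of dowel_mid in the frame of rail between -0.1 and 0.05 m and linear speed of each of dowel, drift below 0.02 m/s and horizontal distance between drift_nose and stand_mouth below 0.01 m and z of drift_nose in the frame of stand_mouth below -0.042 m and angle between drift_nose's own z axis and vertical below 0.2 rad); the robot touches nothing.
It fails at once if the drift presses on the plate or the oak rail with more than 25 N (contact force between drift and rail above 25 N).
It fails at once if the drift presses on the dowel with more than 35 N (contact force between drift and dowel above 35 N).
It fails at once if the hand or arm presses on the rail, its clamp or tray with more than 8 N (contact force between any of the fingers, the arm and rail above 8 N).
It fails at once if another tool is moved by more than 20 mm (distance of any of hammer, driver, puck from where it was at the start of the episode above 0.02 m).
It also fails if it takes over 72 s, if anything falls off the work surface, if the arm or the gripper's body presses on something with over 40 N, if the wrist force passes 120 N, or if a joint passes its speed limit or range.

## Working session

There is one attempt and no reset: what is moved stays moved. The work goes in short steps, Python scripts to look and compute and a tool call to move; the robot and the scene stay as the last step left them, time stands still between calls to the robot, and variables do not carry over. Pictures are saved under pics/ and viewed, at most 10 in all, crops included, and the job is handed in when it is done.

Besides the shell and the picture viewer there is one more tool, called after "Emit:" in YAML: its name, and indented under it one key for each argument. servo_tool: Moves the arm, as the interface text tells. Its arguments: {"type":"object","properties":{"targets":{"type":"array"},"force":{"type":"number"}},"required":["targets"]}

```bash
mkdir -p pics; python3 - <<'E'
from station import monitor, viewer
import cv2,numpy as np,pickle
s=monitor.get_state();print(s)
for n in("scene","top"):
    f=viewer.grab_frame(n);cv2.imwrite(f"pics/{n}0.png",f["color"]);pickle.dump(f,open(f"{n}0.pkl","wb"))
    print(n,f["fovy"],f["cx"],f["cy"],np.round(f["R"],3).tolist(),f["t"])
E
```

```text
{'t': 0.0, 'q': array([ 1.45209599e+00,  3.59385409e-01,  1.10361042e-02, -3.49506405e-04,
       -1.22409220e+00, -2.88109282e-01]), 'qd': array([-8.36281149e-04,  1.29961348e-03,  3.14155318e-04, -2.19568970e-05,
       -3.55942488e-04, -2.66941103e-03]), 'joint_efforts': array([ 4.29944259e-05, -5.82723427e+01,  2.93049020e+01,  6.99758381e+00,
        7.00752513e-03, -1.61427911e-04]), 'eef_pos': array([0.2669209 , 0.61947826, 0.24761382]), 'ee_rot': array([ 3.13992192e+00, -1.52492937e-04, -4.06928521e-01]), 'force': array([-0.63160448,  0.18239109, -0.25072933]), 'moment': array([-0.01338067,  0.02570322, -0.01404892]), 'gripper_force': 0.0, 'width': 0.08730013178008764}
scene 44.168692591764774 316.6062806036941 249.9714628878269 [[-0.037, 0.999, 0.011], [0.756, 0.035, -0.653], [-0.653, -0.016, -0.757]] [-0.02416618 -0.33882123  1.62468552]
top 44.87464062760781 316.50101836823035 240.87275263860747 [[-0.006, -1.0, 0.028], [-0.991, 0.002, -0.136], [0.136, -0.029, -0.99]] [0.03339081 0.56253169 1.16436885]
```

View pics/scene0.png

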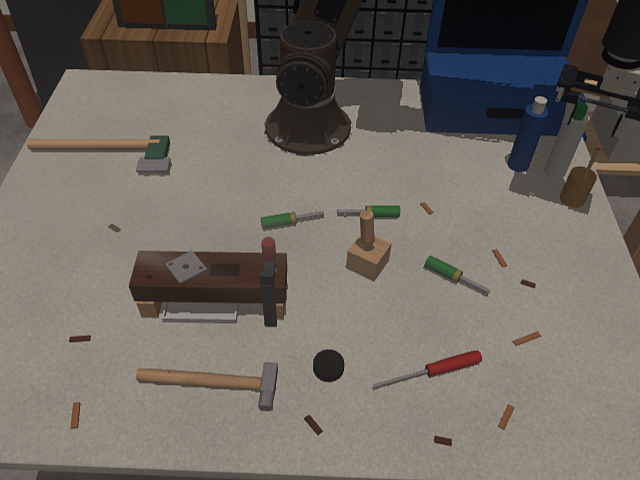

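View pics/top0.png

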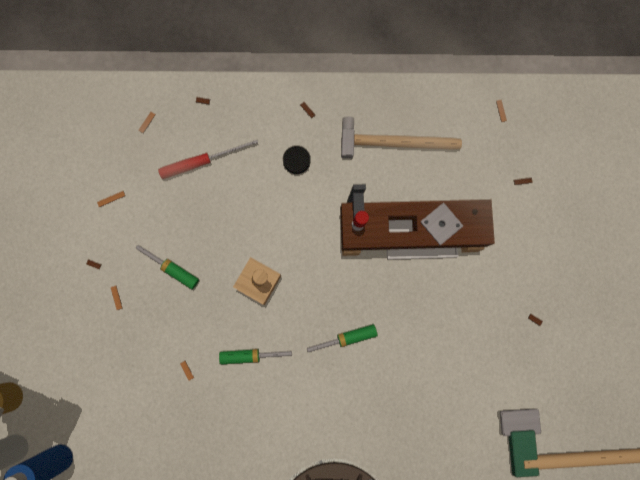

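Scene view: drift stands in the block at about (368,228), the plate's hole is at (186,267), and the clamp handle at (268,250). Top view: drift at (261,277), plate hole at (442,224), clamp at (361,218). The green look-alikes lie flat on the bench.

```bash
cat > h.py <<'E'
import numpy as np,cv2,pickle
def K(f):
    F=240/np.tan(np.radians(f["fovy"])/2); return F,f["cx"],f["cy"]
def ray(f,p):
    F,cx,cy=K(f);R=np.array(f["R"]);t=np.array(f["t"])
    d=R.T@np.array([(p[0]-cx)/F,(p[1]-cy)/F,1]);return -R.T@t,d/np.linalg.norm(d)
def plane(f,p,z):
    o,d=ray(f,p);return o+d*(z-o[2])/d[2]
def tri(fs,ps):
    A=np.zeros((3,3));b=np.zeros(3);L=[ray(f,p) for f,p in zip(fs,ps)]
    for o,d in L:
        M=np.eye(3)-np.outer(d,d);A+=M;b+=M@o
    X=np.linalg.solve(A,b);return X,[np.linalg.norm((np.eye(3)-np.outer(d,d))@(X-o)) for o,d in L]
def proj(f,X):
    F,cx,cy=K(f);c=np.array(f["R"])@X+np.array(f["t"]);return np.array([cx+F*c[0]/c[2],cy+F*c[1]/c[2]])
load=lambda n:pickle.load(open(n+".pkl","rb"))
E
python3 - <<'E'
from h import *
W=[]
for n,boxes in(("scene0",[(150,240,66,50),(335,200,66,50)]) ,("top0",[(409,199,66,50),(228,253,66,50)])):
    f=load(n);r=[]
    for x,y,w,h in boxes:
        c=cv2.resize(f["color"][y:y+h,x:x+w],(396,300),interpolation=cv2.INTER_CUBIC);c=cv2.convertScaleAbs(c,alpha=1.3)
        for i in range(0,w,10):cv2.putText(c,str(x+i),(i*6,8),0,.3,(0,255,255));cv2.line(c,(i*6,10),(i*6,14),(0,255,255))
        for i in range(0,h,10):cv2.putText(c,str(y+i),(0,i*6+4),0,.3,(0,255,255))
        r.append(c)
    W.append(np.hstack(r))
    # plate
    g=f["color"].astype(int);x,y,w,h=boxes[0];s=g[y:y+h,x:x+w]
    m=((s.max(2)-s.min(2)<28)&(s.min(2)>80)).astype(np.uint8)
    cs,_=cv2.findContours(m,cv2.RETR_EXTERNAL,cv2.CHAIN_APPROX_NONE);c=max(cs,key=cv2.contourArea)
    hull=cv2.convexHull(c)
    M=cv2.moments(hull);print(n,"plate cen",M["m10"]/M["m00"]+x,M["m01"]/M["m00"]+y,cv2.minAreaRect(c),cv2.contourArea(hull),"expected px",3600*1e-6)
cv2.imwrite("pics/crop0.png",np.vstack(W))
E
```

```text
scene0 plate cen 183.6602326811211 255.96791820906046 ((32.5, 21.0), (42.0, 65.0), 90.0) 1891.0 expected px 0.0036
top0 plate cen 441.5848501562787 223.39970582827726 ((32.61507034301758, 24.32415199279785), (30.838001251220703, 29.831539154052734), 49.89909744262695) 906.5 expected px 0.0036
```

View pics/crop0.png

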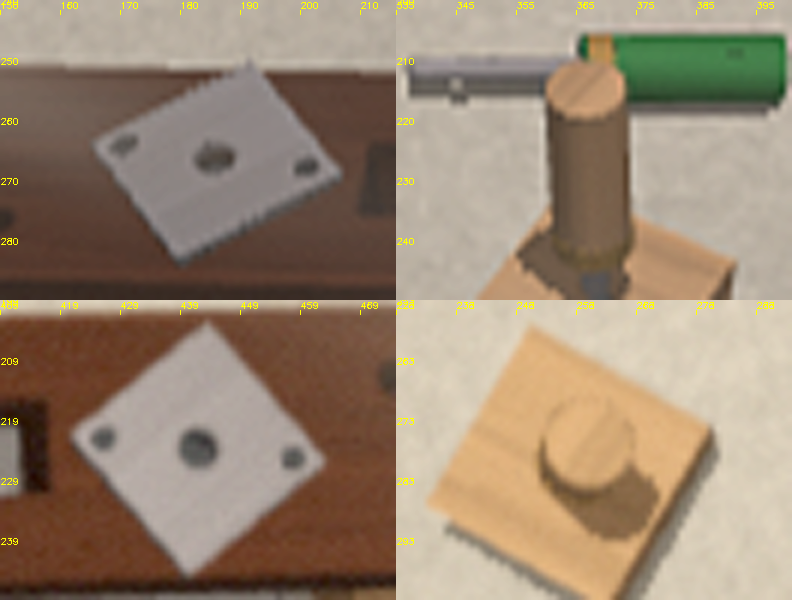

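The crops show the plate with its hole at scene (185.0,265.7) and top (441.6,223.2). The drift handle's top is at scene (366.2,214.3) and top (259.8,276.0), its lower end at about (367.2,238.8) and (258.5,277.5). The centre of the stand's top face is at about top (256.5,280).

```bash
python3 - <<'E'
from h import *
S,T=load("scene0"),load("top0")
for n,a,b in(("hole",(185,265.8),(441.58,223.17)),("htop",(366.2,214.3),(259.8,276.0)),("hbot",(367.2,238.8),(258.5,277.5))):
    print(n,*[np.round(v,4) for v in tri([S,T],[a,b])])
print("hole105",plane(S,(185,265.8),.105),plane(T,(441.58,223.17),.105))
c=lambda x,y:(228+(x-396)/6-.5,253+(y-300)/6-.5)
for p in((533,326),(713,428),(427,502),(570,465)):print("stand",plane(T,c(*p),.058))
# rail outline in top view
hs=cv2.cvtColor(T["color"],cv2.COLOR_BGR2HSV)
m=((hs[...,0]<14)&(hs[...,1]>90)&(hs[...,2]<130)).astype(np.uint8);m[:, :330]=0;m[:190]=0;m[260:]=0;m[:,500:]=0
cs,_=cv2.findContours(cv2.morphologyEx(m,cv2.MORPH_OPEN,np.ones((3,3))),cv2.RETR_EXTERNAL,cv2.CHAIN_APPROX_NONE);q=max(cs,key=cv2.contourArea)
r=cv2.minAreaRect(q);print(r);B=cv2.boxPoints(r)
for p in B:print("rail",p,plane(T,p,.1))
print("ends c",plane(T,r[0],.1))
E
```

```text
hole [ 0.5885 -0.2147  0.1032] [0.0001 0.0001]
htop [0.4813 0.1398 0.1558] [0.0003 0.0003]
hbot [0.4838 0.1471 0.0851] [0.0003 0.0003]
hole105 [ 0.58987582 -0.21419772  0.105     ] [ 0.58815825 -0.21412552  0.105     ]
stand [0.5276827  0.16551399 0.058     ]
stand [0.49305185 0.10491757 0.058     ]
stand [0.46866077 0.20027374 0.058     ]
stand [0.48082454 0.15271985 0.058     ]
((391.149658203125, 225.0723114013672), (47.30649185180664, 100.3421859741211), 89.22578430175781)
rail [340.66354 202.09914] [ 0.63160436 -0.01555467  0.1       ]
rail [440.99655 200.7433 ] [ 0.63429497 -0.21581894  0.1       ]
rail [441.63577 248.04549] [ 0.53932621 -0.21370733  0.1       ]
rail [341.30276 249.40132] [ 0.53716576 -0.01569069  0.1       ]
ends c [ 0.585328   -0.11492576  0.1       ]
```

Emit:
servo_tool:
  targets:
    - {"angular":[0,0,-7.77],"xyz":[0,0,0],"claw":8.7}
    - {"angular":[0,0,-7.77],"xyz":[0,0,0],"claw":8.7}
    - {"angular":[0,0,-7.77],"xyz":[0,0,0],"claw":8.7}
    - {"angular":[0,0,0],"xyz":[1.8,4,0],"claw":8.7}
    - {"angular":[0,0,0],"xyz":[1.8,4,0],"claw":8.7}
    - {"angular":[0,0,0],"xyz":[1.8,4,0],"claw":8.7}
    - {"angular":[0,0,0],"xyz":[1.8,4,0],"claw":8.7}
    - {"angular":[0,0,0],"xyz":[1.8,4,0],"claw":8.7}
    - {"angular":[0,0,0],"xyz":[1.8,4,0],"claw":8.7}
    - {"angular":[0,0,0],"xyz":[1.8,4,0],"claw":8.7}
    - {"angular":[0,0,0],"xyz":[1.8,4,0],"claw":8.7}
    - {"angular":[0,0,0],"xyz":[1.8,4,0],"claw":8.7}
    - {"angular":[0,0,0],"xyz":[1.8,4,0],"claw":8.7}
    - {"angular":[0,0,0],"xyz":[1.8,4,0],"claw":8.7}
    - {"angular":[0,0,0],"xyz":[1.7,3.6,0],"claw":8.7}
    - {"angular":[0,0,0],"xyz":[0,0,0],"claw":8.7}
  force: 55

```text
t: 1.7
eef_pos: [0.4829, 0.1403, 0.2482]
ee_rot: [3.141, 0.001, -0.004]
force: [0.4, 0.3, 0.2]
width: 0.0871
gripper_force: 0.0
```

Emit:
servo_tool:
  targets:
    - {"angular":[0,0,0.2],"xyz":[-0.1,-0.35,2.5],"claw":8.7}
    - {"angular":[0,0,0],"xyz":[0,0,2.5],"claw":8.7}
    - {"angular":[0,0,0],"xyz":[0,0,2.5],"claw":8.7}
    - {"angular":[0,0,0],"xyz":[0,0,2.5],"claw":8.7}
    - {"angular":[0,0,0],"xyz":[0,0,1.7],"claw":8.7}
    - {"angular":[0,0,0],"xyz":[0,0,1.0],"claw":8.7}
    - {"angular":[0,0,0],"xyz":[0,0,0],"claw":8.7}
    - {"angular":[0,0,0],"xyz":[0,0,0],"claw":8.7}

```text
t: 2.5
eef_pos: [0.4814, 0.1477, 0.1221]
ee_rot: [-3.142, -0.0, -0.003]
force: [0.7, 0.1, 0.6]
width: 0.0872
gripper_force: 0.0
```

Emit:
servo_tool:
  targets:
    - {"angular":[0,0,0],"xyz":[0,0,0],"claw":4}
    - {"angular":[0,0,0],"xyz":[0,0,0],"claw":3.2}
    - {"angular":[0,0,0],"xyz":[0,0,0],"claw":2.9}
    - {"angular":[0,0,0],"xyz":[0,0,0],"claw":2.5}
    - {"angular":[0,0,0],"xyz":[0,0,0],"claw":2.0}
    - {"angular":[0,0,0],"xyz":[0,0,0],"claw":2.0}
    - {"angular":[0,0,0],"xyz":[0,0,0],"claw":2.0}
    - {"angular":[0,0,0],"xyz":[0,0,0],"claw":2.0}
  force: 20

```text
t: 3.3
eef_pos: [0.4813, 0.1477, 0.1216]
ee_rot: [-3.141, -0.0, -0.004]
force: [-0.1, 8.2, -3.5]
width: 0.0292
gripper_force: 19.8
```

Emit:
servo_tool:
  targets:
    - {"angular":[0,0,0],"xyz":[0,-0.15,0],"claw":2.0}
    - {"angular":[0,0,0],"xyz":[0,-0.15,0],"claw":2.0}
    - {"angular":[0,0,0],"xyz":[0,0,0],"claw":2.0}
    - {"angular":[0,0,0],"xyz":[0,0,0],"claw":2.0}
  force: 55

```text
t: 3.7
eef_pos: [0.481, 0.1504, 0.1215]
ee_rot: [3.141, 0.0, -0.003]
force: [-0.2, 1.5, -0.3]
width: 0.0274
gripper_force: 54.3
```

Emit:
servo_tool:
  targets:
    - {"angular":[0,0,0],"xyz":[0,0,-1],"claw":2.0}
    - {"angular":[0,0,0],"xyz":[0,0,-2],"claw":2.0}
    - {"angular":[0,0,0],"xyz":[0,0,-2],"claw":2.0}
    - {"angular":[0,0,0],"xyz":[0,0,-2.5],"claw":2.0}
    - {"angular":[0,0,0],"xyz":[0,0,-2.5],"claw":2.0}
    - {"angular":[0,0,0],"xyz":[0,0,-1.5],"claw":2.0}
    - {"angular":[0,0,0],"xyz":[0,0,0],"claw":2.0}
    - {"angular":[0,0,0],"xyz":[0,0,0],"claw":2.0}

```text
t: 4.5
eef_pos: [0.4808, 0.1501, 0.2366]
ee_rot: [-3.141, -0.0, -0.004]
force: [0.3, 0.0, -1.6]
width: 0.0275
gripper_force: 54.3
```

```bash
python3 - <<'E'
from h import *
from station import monitor, viewer
s=monitor.get_state();print(s["eef_pos"],s["force"])
r=[]
for n in("scene","top"):
    f=viewer.grab_frame(n);pickle.dump(f,open(f"{n}1.pkl","wb"))
    u,v=proj(f,s["eef_pos"]-[0,0,.08]);x,y=int(u)-33,int(v)-40;print(n,x,y)
    c=cv2.resize(f["color"][y:y+80,x:x+66],None,fx=6,fy=6,interpolation=cv2.INTER_CUBIC);c=cv2.convertScaleAbs(c,alpha=1.3)
    for i in range(0,66,10):cv2.putText(c,str(x+i),(i*6,8),0,.3,(0,0,255))
    for i in range(0,80,10):cv2.putText(c,str(y+i),(0,i*6+4),0,.3,(0,0,255))
    r.append(c)
cv2.imwrite("pics/crop1.png",np.hstack(r))
E
```

```text
[0.48079146 0.15010685 0.23664084] [ 0.25300175  0.00927076 -1.63160288]
scene 338 173
top 220 236
```

View pics/crop1.png

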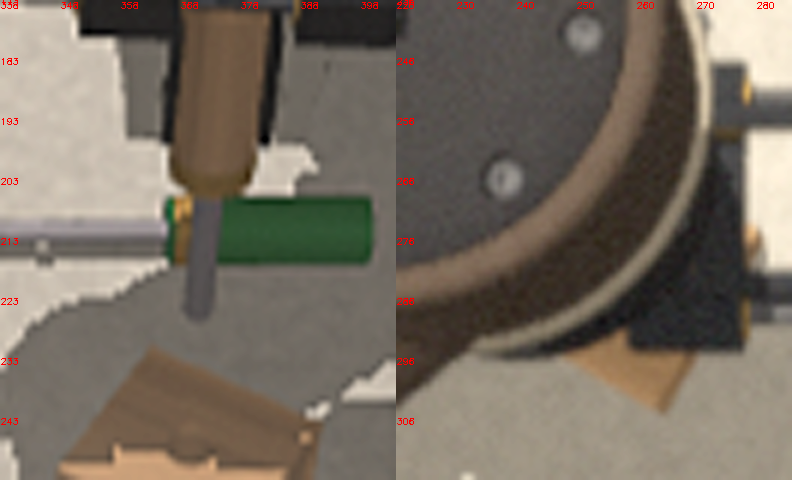

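The scene crop shows the drift held, its nose at about (370.5,224.5), its shoulder at about (372.9,202), and the axis seeming tilted. The arm hides the drift in the top view.

```bash
python3 - <<'E'
from h import *
S=load("scene1");T=np.array([.4808,.1501,.2366])
for d in(.003,.043,.071,.111):print(d,proj(S,T-[0,0,d]))
for n,p in(("nose",(370.5,224.6)),("shoulder",(338+212/6-.5,173+184/6-.5)),("hmid",(338+226/6-.5,173+20/6-.5))):
  for z in (.120,.1256,.19,.21):print(n,z,plane(S,p,z))
E
```

```text
0.003 [374.44224034 185.83297297]
0.043 [372.71622327 200.81463817]
0.071 [371.56058432 210.84547512]
0.111 [369.97971497 224.56727173]
nose 0.12 [0.4755401  0.15173149 0.12      ]
nose 0.1256 [0.48084213 0.1511653  0.1256    ]
nose 0.19 [0.54181548 0.14465406 0.19      ]
nose 0.21 [0.5607513  0.14263193 0.21      ]
shoulder 0.12 [0.41244348 0.15813627 0.12      ]
shoulder 0.1256 [0.41814317 0.15752971 0.1256    ]
shoulder 0.19 [0.48368963 0.15055427 0.19      ]
shoulder 0.21 [0.50404567 0.14838798 0.21      ]
hmid 0.12 [0.32560385 0.16552578 0.12      ]
hmid 0.1256 [0.33185084 0.16487265 0.1256    ]
hmid 0.19 [0.40369124 0.15736163 0.19      ]
hmid 0.21 [0.42600192 0.15502901 0.21      ]
```

Emit:
servo_tool:
  targets:
    - {"angular":[0,0,0],"xyz":[0.5,1.5,-0.3],"claw":2.0}
    - {"angular":[0,0,0],"xyz":[0.9,3,0],"claw":2.0}
    - {"angular":[0,0,0],"xyz":[0.9,3,0],"claw":2.0}
    - {"angular":[0,0,0],"xyz":[0.9,3,0],"claw":2.0}
    - {"angular":[0,0,0],"xyz":[0.9,3,0],"claw":2.0}
    - {"angular":[0,0,0],"xyz":[0.9,3,0],"claw":2.0}
    - {"angular":[0,0,0],"xyz":[0.9,3,0],"claw":2.0}
    - {"angular":[0,0,0],"xyz":[0.9,3,0],"claw":2.0}
    - {"angular":[0,0,0],"xyz":[0.9,3,0],"claw":2.0}
    - {"angular":[0,0,0],"xyz":[0.9,3,0],"claw":2.0}
    - {"angular":[0,0,0],"xyz":[0.9,3,0],"claw":2.0}
    - {"angular":[0,0,0],"xyz":[0.9,3,0],"claw":2.0}
    - {"angular":[0,0,0],"xyz":[0.4,2,0],"claw":2.0}
    - {"angular":[0,0,0],"xyz":[0,0,0],"claw":2.0}
    - {"angular":[0,0,0],"xyz":[0,0,0],"claw":2.0}

```text
t: 6.1
eef_pos: [0.5872, -0.2153, 0.238]
ee_rot: [-3.141, 0.003, -0.005]
force: [0.1, 0.6, -0.8]
width: 0.0272
gripper_force: 54.6
```

```bash
python3 - <<'E'
from h import *
from station import monitor, viewer
s=monitor.get_state();print(s["eef_pos"],s["ee_rot"],s["force"])
f=viewer.grab_frame("scene");pickle.dump(f,open("scene2.pkl","wb"))
x,y=145,225
c=cv2.resize(f["color"][y:y+60,x:x+80],None,fx=8,fy=8,interpolation=cv2.INTER_CUBIC);c=cv2.convertScaleAbs(c,alpha=1.4)
for i in range(0,80,10):cv2.putText(c,str(x+i),(i*8,8),0,.3,(0,255,255))
for i in range(0,60,10):cv2.putText(c,str(y+i),(0,i*8+4),0,.3,(0,255,255))
cv2.imwrite("pics/crop2.png",c)
E
```

```text
[ 0.58720182 -0.2152862   0.23804263] [-3.14122835e+00  2.58998157e-03 -4.82319589e-03] [ 0.0651901   0.59088085 -0.76572982]
```

View pics/crop2.png

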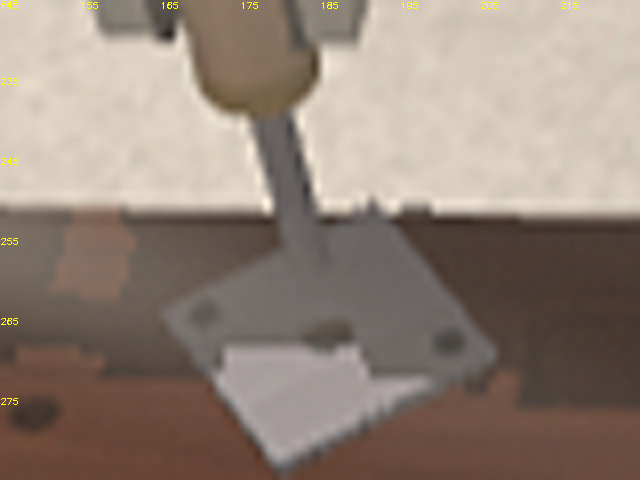

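The nose hovers over the plate at about (183,257), with the hole at about (185.3,266).

```bash
python3 - <<'E'
from h import *
S=load("scene2");T=np.array([.5872,-.2153,.238])
print(proj(S,T-[0,0,.111]),proj(S,T-[0,0,.133]),plane(S,(183,256.5),.127),plane(S,(185.3,266.1),.105))
E
```

```text
[182.89909063 257.53798327] [184.69027322 264.7291583 ] [ 0.58457353 -0.21558971  0.127     ] [ 0.59060495 -0.21347204  0.105     ]
```

Emit:
servo_tool:
  targets:
    - {"angular":[0,0,0],"xyz":[0.18,-0.1,0.8],"claw":2.0}
    - {"angular":[0,0,0],"xyz":[0,0,0.8],"claw":2.0}
    - {"angular":[0,0,0],"xyz":[0,0,0.3],"claw":2.0}
    - {"angular":[0,0,0],"xyz":[0,0,0],"claw":2.0}
    - {"angular":[0,0,0],"xyz":[0,0,0],"claw":2.0}

```text
t: 6.65
eef_pos: [0.5897, -0.2138, 0.2206]
ee_rot: [3.141, 0.0, -0.003]
force: [-0.3, -0.4, -1.3]
width: 0.0277
gripper_force: 54.6
```

Emit:
servo_tool:
  targets:
    - {"angular":[0,0,0],"xyz":[0,0,0.2],"claw":2.0}
    - {"angular":[0,0,0],"xyz":[0,0,0.1],"claw":2.0}
    - {"angular":[0,0,0],"xyz":[0,0,0],"claw":2.0}

```text
t: 6.95
eef_pos: [0.5896, -0.214, 0.2175]
ee_rot: [-3.142, 0.0, -0.004]
force: [-0.2, -1.0, -1.0]
width: 0.0273
gripper_force: 54.6
```

Emit:
servo_tool:
  targets:
    - {"angular":[0,0,0],"xyz":[0,0,0.1],"claw":2.0}
    - {"angular":[0,0,0],"xyz":[0,0,0.1],"claw":2.0}
    - {"angular":[0,0,0],"xyz":[0,0,0],"claw":2.0}

```text
t: 7.25
eef_pos: [0.5896, -0.214, 0.2154]
ee_rot: [-3.142, 0.0, -0.003]
force: [-0.4, -0.5, -1.3]
width: 0.0274
gripper_force: 54.6
```

Emit:
servo_tool:
  targets:
    - {"angular":[0,0,0],"xyz":[0,0,0.1],"claw":2.0}
    - {"angular":[0,0,0],"xyz":[0,0,0],"claw":2.0}

```text
t: 7.45
eef_pos: [0.5896, -0.214, 0.2144]
ee_rot: [-3.142, 0.0, -0.003]
force: [-0.8, -0.5, -1.6]
width: 0.0274
gripper_force: 54.6
```

Emit:
servo_tool:
  targets:
    - {"angular":[0,0,0],"xyz":[0,0,0.1],"claw":2.0}
    - {"angular":[0,0,0],"xyz":[0,0,0],"claw":2.0}

```text
t: 7.65
eef_pos: [0.5896, -0.214, 0.2134]
ee_rot: [-3.142, 0.0, -0.004]
force: [0.1, -0.7, -0.4]
width: 0.0274
gripper_force: 54.6
```

Emit:
servo_tool:
  targets:
    - {"angular":[0,0,0],"xyz":[0,0,0.1],"claw":2.0}
    - {"angular":[0,0,0],"xyz":[0,0,0],"claw":2.0}

```text
t: 7.85
eef_pos: [0.5896, -0.2139, 0.2124]
ee_rot: [-3.142, 0.0, -0.003]
force: [-0.3, -0.2, -1.0]
width: 0.0275
gripper_force: 54.6
```

Emit:
servo_tool:
  targets:
    - {"angular":[0,0,0],"xyz":[0,0,0.1],"claw":2.0}
    - {"angular":[0,0,0],"xyz":[0,0,0],"claw":2.0}

```text
t: 8.05
eef_pos: [0.5896, -0.214, 0.2114]
ee_rot: [-3.142, 0.0, -0.003]
force: [0.8, -0.9, -1.1]
width: 0.0277
gripper_force: 54.6
```

The nose is in the plate's hole with no contact. I'll carry on down to the dowel.

Emit:
servo_tool:
  targets:
    - {"angular":[0,0,0],"xyz":[0,0,0.1],"claw":2.0}
    - {"angular":[0,0,0],"xyz":[0,0,0.1],"claw":2.0}
    - {"angular":[0,0,0],"xyz":[0,0,0.1],"claw":2.0}
    - {"angular":[0,0,0],"xyz":[0,0,0.1],"claw":2.0}
    - {"angular":[0,0,0],"xyz":[0,0,0.1],"claw":2.0}

```text
t: 8.55
eef_pos: [0.5896, -0.214, 0.2064]
ee_rot: [-3.142, 0.0, -0.003]
force: [-0.6, 0.2, -0.6]
width: 0.0276
gripper_force: 54.6
```

Emit:
servo_tool:
  targets:
    - {"angular":[0,0,0],"xyz":[0,0,0.1],"claw":2.0}
    - {"angular":[0,0,0],"xyz":[0,0,0.1],"claw":2.0}
    - {"angular":[0,0,0],"xyz":[0,0,0.1],"claw":2.0}

```text
t: 8.85
eef_pos: [0.5901, -0.2141, 0.2042]
ee_rot: [3.141, -0.001, -0.003]
force: [0.1, 1.0, 7.3]
width: 0.0277
gripper_force: 54.6
```

Emit:
servo_tool:
  targets:
    - {"angular":[0,0,0],"xyz":[0,0,0.1],"claw":2.0}
    - {"angular":[0,0,0],"xyz":[0,0,0.1],"claw":2.0}
    - {"angular":[0,0,0],"xyz":[0,0,0.1],"claw":2.0}

```text
t: 9.15
eef_pos: [0.5902, -0.2142, 0.2021]
ee_rot: [3.141, -0.002, -0.003]
force: [-1.6, 1.0, 7.0]
width: 0.0272
gripper_force: 54.6
```

Emit:
servo_tool:
  targets:
    - {"angular":[0,0,0],"xyz":[0,0,0.1],"claw":2.0}
    - {"angular":[0,0,0],"xyz":[0,0,0.1],"claw":2.0}
    - {"angular":[0,0,0],"xyz":[0,0,0.1],"claw":2.0}
    - {"angular":[0,0,0],"xyz":[0,0,0.1],"claw":2.0}
    - {"angular":[0,0,0],"xyz":[0,0,0.1],"claw":2.0}
    - {"angular":[0,0,0],"xyz":[0,0,0.1],"claw":2.0}
    - {"angular":[0,0,0],"xyz":[0,0,0.1],"claw":2.0}
    - {"angular":[0,0,0],"xyz":[0,0,0.1],"claw":2.0}

```text
t: 9.95
eef_pos: [0.5903, -0.2142, 0.1943]
ee_rot: [3.141, -0.002, -0.003]
force: [-2.8, 0.2, 9.2]
width: 0.0273
gripper_force: 54.6
```

Emit:
servo_tool:
  targets:
    - {"angular":[0,0,0],"xyz":[0,0,0.1],"claw":2.0}
    - {"angular":[0,0,0],"xyz":[0,0,0.1],"claw":2.0}
    - {"angular":[0,0,0],"xyz":[0,0,0.1],"claw":2.0}
    - {"angular":[0,0,0],"xyz":[0,0,0.1],"claw":2.0}
    - {"angular":[0,0,0],"xyz":[0,0,0.1],"claw":2.0}
    - {"angular":[0,0,0],"xyz":[0,0,0.1],"claw":2.0}
    - {"angular":[0,0,0],"xyz":[0,0,0.1],"claw":2.0}
    - {"angular":[0,0,0],"xyz":[0,0,0.1],"claw":2.0}

```text
t: 10.75
eef_pos: [0.5903, -0.2142, 0.1863]
ee_rot: [3.141, -0.002, -0.003]
force: [-1.0, 1.4, 9.6]
width: 0.027
gripper_force: 54.6
```

Emit:
servo_tool:
  targets:
    - {"angular":[0,0,0],"xyz":[0,0,0.1],"claw":2.0}
    - {"angular":[0,0,0],"xyz":[0,0,0.1],"claw":2.0}
    - {"angular":[0,0,0],"xyz":[0,0,0.1],"claw":2.0}
    - {"angular":[0,0,0],"xyz":[0,0,0.1],"claw":2.0}
    - {"angular":[0,0,0],"xyz":[0,0,0.1],"claw":2.0}
    - {"angular":[0,0,0],"xyz":[0,0,0.1],"claw":2.0}
    - {"angular":[0,0,0],"xyz":[0,0,0.1],"claw":2.0}
    - {"angular":[0,0,0],"xyz":[0,0,0.1],"claw":2.0}

```text
t: 11.55
eef_pos: [0.5902, -0.214, 0.1782]
ee_rot: [3.141, -0.002, -0.003]
force: [-2.5, 1.6, 9.5]
width: 0.0274
gripper_force: 54.6
```

Emit:
servo_tool:
  targets:
    - {"angular":[0,0,0],"xyz":[0,0,0.1],"claw":2.0}
    - {"angular":[0,0,0],"xyz":[0,0,0.1],"claw":2.0}
    - {"angular":[0,0,0],"xyz":[0,0,0.1],"claw":2.0}
    - {"angular":[0,0,0],"xyz":[0,0,0.1],"claw":2.0}
    - {"angular":[0,0,0],"xyz":[0,0,0.1],"claw":2.0}
    - {"angular":[0,0,0],"xyz":[0,0,0.1],"claw":2.0}
    - {"angular":[0,0,0],"xyz":[0,0,0.1],"claw":2.0}
    - {"angular":[0,0,0],"xyz":[0,0,0.1],"claw":2.0}

```text
t: 12.35
eef_pos: [0.5901, -0.2138, 0.17]
ee_rot: [3.141, -0.002, -0.003]
force: [-0.4, 3.0, 7.9]
width: 0.0273
gripper_force: 54.6
```

Emit:
servo_tool:
  targets:
    - {"angular":[0,0,0],"xyz":[0,0,0.1],"claw":2.0}
    - {"angular":[0,0,0],"xyz":[0,0,0.1],"claw":2.0}
    - {"angular":[0,0,0],"xyz":[0,0,0.1],"claw":2.0}
    - {"angular":[0,0,0],"xyz":[0,0,0.1],"claw":2.0}
    - {"angular":[0,0,0],"xyz":[0,0,0.1],"claw":2.0}
    - {"angular":[0,0,0],"xyz":[0,0,0.1],"claw":2.0}

```text
t: 12.95
eef_pos: [0.5897, -0.2138, 0.1629]
ee_rot: [-3.141, -0.001, -0.003]
force: [0.1, 0.2, -1.2]
width: 0.0269
gripper_force: 54.6
```

Emit:
servo_tool:
  targets:
    - {"angular":[0,0,0],"xyz":[0,0,0.1],"claw":2.0}
    - {"angular":[0,0,0],"xyz":[0,0,0.1],"claw":2.0}
    - {"angular":[0,0,0],"xyz":[0,0,0],"claw":2.0}

```text
t: 13.25
eef_pos: [0.5895, -0.214, 0.1601]
ee_rot: [-3.142, 0.001, -0.004]
force: [0.1, -0.6, -1.2]
width: 0.0273
gripper_force: 54.6
```

The push force has gone, so the dowel has dropped. Wait a moment, then withdraw.

Emit:
servo_tool:
  targets:
    - {"angular":[0,0,0],"xyz":[0,0,0],"claw":2.0}
    - {"angular":[0,0,0],"xyz":[0,0,0],"claw":2.0}
    - {"angular":[0,0,0],"xyz":[0,0,0],"claw":2.0}
    - {"angular":[0,0,0],"xyz":[0,0,-0.5],"claw":2.0}
    - {"angular":[0,0,0],"xyz":[0,0,-1],"claw":2.0}
    - {"angular":[0,0,0],"xyz":[0,0,-1],"claw":2.0}
    - {"angular":[0,0,0],"xyz":[0,0,-1],"claw":2.0}
    - {"angular":[0,0,0],"xyz":[0,0,-1],"claw":2.0}
    - {"angular":[0,0,0],"xyz":[0,0,-1],"claw":2.0}
    - {"angular":[0,0,0],"xyz":[0,0,-1.5],"claw":2.0}
    - {"angular":[0,0,0],"xyz":[0,0,-1.0],"claw":2.0}
    - {"angular":[0,0,0],"xyz":[0,0,0],"claw":2.0}

```text
t: 14.45
eef_pos: [0.5905, -0.2142, 0.2426]
ee_rot: [3.141, -0.003, -0.003]
force: [0.6, 0.2, -1.0]
width: 0.0273
gripper_force: 54.6
```

```bash
python3 - <<'E'
from h import *
from station import monitor, viewer
s=monitor.get_state();print(s["eef_pos"],s["ee_rot"],s["force"])
f=viewer.grab_frame("scene");pickle.dump(f,open("scene3.pkl","wb"))
x,y=125,225
c=cv2.resize(f["color"][y:y+105,x:x+150],None,fx=5,fy=5,interpolation=cv2.INTER_CUBIC);c=cv2.convertScaleAbs(c,alpha=1.6)
for i in range(0,150,10):cv2.putText(c,str(x+i),(i*5,8),0,.3,(0,255,255))
cv2.imwrite("pics/crop3.png",c)
E
```

```text
[ 0.5904797  -0.21416017  0.24260141] [ 3.14105878e+00 -3.10645380e-03 -3.24341470e-03] [ 0.55995698  0.22873124 -1.04882131]
```

View pics/crop3.png

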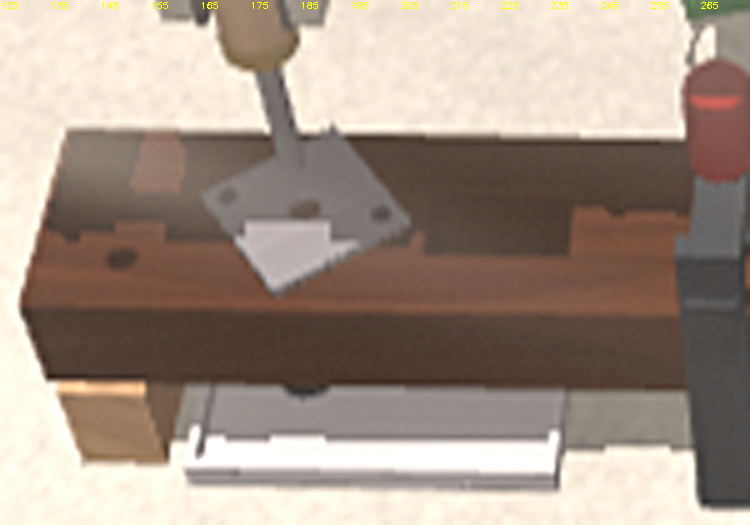

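The dark dowel lies in the tray at about (186,302). Now bring the drift back over its stand.

Emit:
servo_tool:
  targets:
    - {"angular":[0,0,0],"xyz":[-0.5,-1.5,0],"claw":2.0}
    - {"angular":[0,0,0],"xyz":[-0.9,-3,0],"claw":2.0}
    - {"angular":[0,0,0],"xyz":[-0.9,-3,0],"claw":2.0}
    - {"angular":[0,0,0],"xyz":[-0.9,-3,0],"claw":2.0}
    - {"angular":[0,0,0],"xyz":[-0.9,-3,0],"claw":2.0}
    - {"angular":[0,0,0],"xyz":[-0.9,-3,0],"claw":2.0}
    - {"angular":[0,0,0],"xyz":[-0.9,-3,0],"claw":2.0}
    - {"angular":[0,0,0],"xyz":[-0.9,-3,0],"claw":2.0}
    - {"angular":[0,0,0],"xyz":[-0.9,-3,0],"claw":2.0}
    - {"angular":[0,0,0],"xyz":[-0.9,-3,0],"claw":2.0}
    - {"angular":[0,0,0],"xyz":[-0.9,-3,0],"claw":2.0}
    - {"angular":[0,0,0],"xyz":[-0.9,-3,0],"claw":2.0}
    - {"angular":[0,0,0],"xyz":[-0.5,-2,0],"claw":2.0}
    - {"angular":[0,0,0],"xyz":[0,0,0],"claw":2.0}
    - {"angular":[0,0,0],"xyz":[0,0,0],"claw":2.0}
    - {"angular":[0,0,0],"xyz":[0,0,0],"claw":2.0}

```text
t: 16.1
eef_pos: [0.4815, 0.151, 0.2402]
ee_rot: [3.141, 0.001, -0.004]
force: [-0.8, 0.0, -1.6]
width: 0.0271
gripper_force: 54.6
```

Emit:
servo_tool:
  targets:
    - {"angular":[0,0,0],"xyz":[0,-0.05,2],"claw":2.0}
    - {"angular":[0,0,0],"xyz":[0,0,2],"claw":2.0}
    - {"angular":[0,0,0],"xyz":[0,0,2],"claw":2.0}
    - {"angular":[0,0,0],"xyz":[0,0,0.5],"claw":2.0}
    - {"angular":[0,0,0],"xyz":[0,0,0],"claw":2.0}
    - {"angular":[0,0,0],"xyz":[0,0,0],"claw":2.0}

```text
t: 16.7
eef_pos: [0.4825, 0.1518, 0.1764]
ee_rot: [-3.141, -0.001, -0.004]
force: [0.4, 0.3, -1.6]
width: 0.0278
gripper_force: 54.6
```

Emit:
servo_tool:
  targets:
    - {"angular":[0,0,0],"xyz":[0,0,0.2],"claw":2.0}
    - {"angular":[0,0,0],"xyz":[0,0,0.2],"claw":2.0}
    - {"angular":[0,0,0],"xyz":[0,0,0.2],"claw":2.0}
    - {"angular":[0,0,0],"xyz":[0,0,0.2],"claw":2.0}
    - {"angular":[0,0,0],"xyz":[0,0,0.2],"claw":2.0}
    - {"angular":[0,0,0],"xyz":[0,0,0],"claw":2.0}

```text
t: 17.3
eef_pos: [0.4817, 0.1518, 0.1652]
ee_rot: [3.141, 0.001, -0.003]
force: [-0.2, 0.0, 0.1]
width: 0.0273
gripper_force: 54.6
```

Emit:
servo_tool:
  targets:
    - {"angular":[0,0,0],"xyz":[0,0,0.4],"claw":2.0}
    - {"angular":[0,0,0],"xyz":[0,0,0.4],"claw":2.0}
    - {"angular":[0,0,0],"xyz":[0,0,0.4],"claw":2.0}
    - {"angular":[0,0,0],"xyz":[0,0,0.4],"claw":2.0}

```text
t: 17.7
eef_pos: [0.4819, 0.1519, 0.1491]
ee_rot: [3.141, 0.0, -0.003]
force: [-0.6, 0.5, -0.6]
width: 0.0274
gripper_force: 54.6
```

Emit:
servo_tool:
  targets:
    - {"angular":[0,0,0],"xyz":[0,0,0.5],"claw":2.0}
    - {"angular":[0,0,0],"xyz":[0,0,0.5],"claw":2.0}
    - {"angular":[0,0,0],"xyz":[0,0,0.5],"claw":2.0}
    - {"angular":[0,0,0],"xyz":[0,0,0.5],"claw":2.0}
    - {"angular":[0,0,0],"xyz":[0,0,0.3],"claw":2.0}
    - {"angular":[0,0,0],"xyz":[0,0,0],"claw":2.0}
    - {"angular":[0,0,0],"xyz":[0,0,0],"claw":2.0}

```text
t: 18.4
eef_pos: [0.482, 0.1519, 0.1266]
ee_rot: [3.142, 0.0, -0.003]
force: [-0.2, 0.0, -0.8]
width: 0.0273
gripper_force: 54.6
```

Emit:
servo_tool:
  targets:
    - {"angular":[0,0,0],"xyz":[0,0,0.2],"claw":2.0}
    - {"angular":[0,0,0],"xyz":[0,0,0.2],"claw":2.0}
    - {"angular":[0,0,0],"xyz":[0,0,0],"claw":2.0}
    - {"angular":[0,0,0],"xyz":[0,0,0],"claw":2.0}

```text
t: 18.8
eef_pos: [0.4819, 0.1519, 0.1225]
ee_rot: [3.142, 0.0, -0.003]
force: [-0.5, -0.3, -1.8]
width: 0.0276
gripper_force: 54.6
```

Emit:
servo_tool:
  targets:
    - {"angular":[0,0,0],"xyz":[0,0,0],"claw":3.2}
    - {"angular":[0,0,0],"xyz":[0,0,0],"claw":4}
    - {"angular":[0,0,0],"xyz":[0,0,0],"claw":6}
    - {"angular":[0,0,0],"xyz":[0,0,0],"claw":8.7}
    - {"angular":[0,0,0],"xyz":[0,0,0],"claw":8.7}
    - {"angular":[0,0,0],"xyz":[0,0,0],"claw":8.7}
    - {"angular":[0,0,0],"xyz":[0,0,0],"claw":8.7}
    - {"angular":[0,0,0],"xyz":[0,0,0],"claw":8.7}

```text
t: 19.6
eef_pos: [0.4819, 0.1519, 0.1226]
ee_rot: [3.142, 0.0, -0.003]
force: [-0.2, 0.3, -0.2]
width: 0.0824
gripper_force: 0.0
```

Emit:
servo_tool:
  targets:
    - {"angular":[0,0,0],"xyz":[0,0,-1],"claw":8.7}
    - {"angular":[0,0,0],"xyz":[0,0,-2],"claw":8.7}
    - {"angular":[0,0,0],"xyz":[0,0,-3],"claw":8.7}
    - {"angular":[0,0,0],"xyz":[0,0,-3],"claw":8.7}
    - {"angular":[0,0,0],"xyz":[0,0,-3],"claw":8.7}
    - {"angular":[0,0,0],"xyz":[-1,-3,0],"claw":8.7}
    - {"angular":[0,0,0],"xyz":[-1,-4,0],"claw":8.7}
    - {"angular":[0,0,0],"xyz":[0,-4,0],"claw":8.7}
    - {"angular":[0,0,0],"xyz":[0,-4,0],"claw":8.7}
    - {"angular":[0,0,0],"xyz":[0,-4,0],"claw":8.7}
    - {"angular":[0,0,0],"xyz":[0,0,0],"claw":8.7}
    - {"angular":[0,0,0],"xyz":[0,0,0],"claw":8.7}

```text
t: 20.8
eef_pos: [0.4623, 0.3427, 0.2427]
ee_rot: [3.141, 0.0, -0.002]
force: [-0.7, -0.2, -1.2]
width: 0.0869
gripper_force: 0.0
```

```bash
python3 - <<'E'
from h import *
from station import monitor, viewer
f=viewer.grab_frame("scene");cv2.imwrite("pics/end.png",f["color"])
E
```

```text
(no output)
```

View pics/end.png

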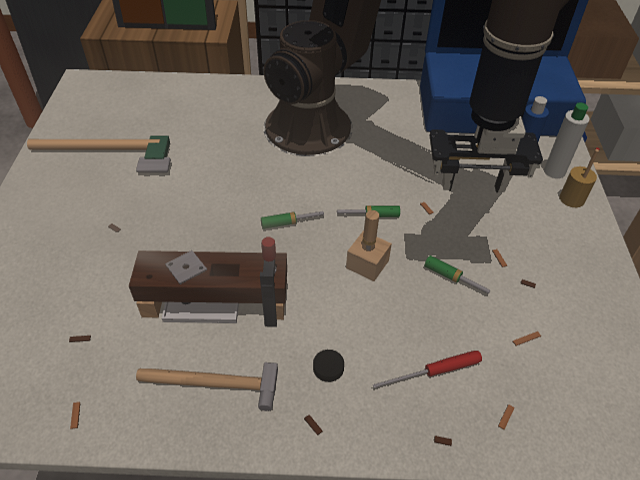

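The drift stands in its stand at about (370,228), the hammer, driver and puck have not moved, and the hand is clear.

```bash
python3 -c "
from station import order
print(order.job_done())"
```

```text
the job is handed in; nothing more can be done
None
```

The dowel is pushed out and lying in the tray, the drift stands back in its stand, the other tools are where they lay, and the job was handed in at about 21 s; no verdict came back.

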